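Unstack the tea things onto their mats

TASK

The tea things were left piled in one tower beside the round tray: take it apart from the top down and, in that order, stand each one upright in the middle of the cork mat that matches its outline and size (the box and the square tin with their sides in line with their mat's). Set each thing down, don't drop it or tip it over, and leave the two drinking glasses where they are.

Things in the scene. Friction and masses are not known exactly. Their poses are not given: they have to be found in the camera images.
- sweetener_box: Sweetener-tablet box, white with grey cap, oblong: 34 mm along its x, 20 mm along its y, 40 mm tall, 60 g or so; topmost in the tower, its underside about 148 mm above the counter. Its origin is the centre of its underside, z up. Tower from the top: this, jam pot, tea tin, canister; each stands loose, centred within 3 mm on the flat top below it.
- jam_pot: Small round jam pot, white ceramic with flat wooden lid, 40 mm across, 36 mm tall, about 120 g; second from the top, its underside about 112 mm above the counter. Its origin is the centre of its underside, z up. 
- tea_tin: Square tea tin, bare metal, 46 mm by 46 mm with sides along its x and y, 42 mm tall, about 160 g; third from the top, its underside about 70 mm above the counter. Its origin is the centre of its underside, z up. 
- canister: Round steel sugar canister with ribbed screw-top lid (leave it closed), 66 mm across, 70 mm tall, about 350 g; bottom of the tower, on the counter. Its origin is the centre of its underside, z up. 
- mat_oblong: Flat cork mat 5 mm thick, fixed in the round tray; which mat is where varies. Origin: centre of its underside, its top 5 mm above that, z up. This one is oblong: 64 mm along its x, 40 mm along its y; for the sweetener box. Tray: silver-toned, fixed, 350 mm across, floor 4 mm thick, rim 12 mm high; the four mats lie in a square about 140 mm apart round its middle.
- mat_small_round: Flat cork mat 5 mm thick, fixed in the round tray; which mat is where varies. Origin: centre of its underside, its top 5 mm above that, z up. This one is the small round one, 64 mm across; for the jam pot.
- mat_square: Flat cork mat 5 mm thick, fixed in the round tray; which mat is where varies. Origin: centre of its underside, its top 5 mm above that, z up. This one is square, 70 mm by 70 mm with sides along its x and y; for the tea tin.
- mat_large_round: Flat cork mat 5 mm thick, fixed in the round tray; which mat is where varies. Origin: centre of its underside, its top 5 mm above that, z up. This one is the large round one, 90 mm across; for the canister.
- glass_far: Empty clear drinking glass, 64 mm across, 95 mm tall, loose on the counter beyond the tower; not part of the job. Origin: centre of its underside.
- glass_side: Empty clear drinking glass, 64 mm across, 95 mm tall, loose on the counter to the right of the tower; not part of the job. Origin: centre of its underside.
Things that resemble listed ones, but are neither listed nor needed, are in the scene too. Leave any pink look-alike of the jam_pot alone. What is shaped like the mat_square but blue is not meant.

How it is judged (in metres and radians):
On the way, in this order (a step that is already met when the one before it is completed fails the run):
1. the small oblong white box stands on its mat and is let go (horizontal distance between sweetener_box and mat_oblong below 0.012 m and z of sweetener_box in the frame of mat_oblong between 0.001 and 0.009 m and angle between sweetener_box's own z axis and vertical below 0.1 rad and linear speed of sweetener_box below 0.03 m/s and angle between the x axis of sweetener_box and the x axis of mat_oblong, either way round below 0.25 rad and contact force between the fingers and sweetener_box below 0.2 N), for 0.2 s.
2. the small round pot stands on its mat and is let go (horizontal distance between jam_pot and mat_small_round below 0.012 m and z of jam_pot in the frame of mat_small_round between 0.001 and 0.009 m and angle between jam_pot's own z axis and vertical below 0.1 rad and linear speed of jam_pot below 0.03 m/s and contact force between the fingers and jam_pot below 0.2 N), for 0.2 s.
3. the square tin stands on its mat and is let go (horizontal distance between tea_tin and mat_square below 0.012 m and z of tea_tin in the frame of mat_square between 0.001 and 0.009 m and angle between tea_tin's own z axis and vertical below 0.1 rad and linear speed of tea_tin below 0.03 m/s and (angle between the x axis of tea_tin and the x axis of mat_square, either way round below 0.25 rad or angle between the x axis of tea_tin and the y axis of mat_square, either way round below 0.25 rad) and contact force between the fingers and tea_tin below 0.2 N), for 0.2 s.
4. the large round canister stands on its mat and is let go (horizontal distance between canister and mat_large_round below 0.012 m and z of canister in the frame of mat_large_round between 0.001 and 0.009 m and angle between canister's own z axis and vertical below 0.1 rad and linear speed of canister below 0.03 m/s and contact force between the fingers and canister below 0.2 N), for 0.2 s.
At the end, for the whole second after the job is handed in: Sweetener box on the oblong mat, jam pot on the small round, tea tin on the square, canister on the large round: each upright within 6 degrees, centred within 12 mm, box and tin turned in line with their mats within 14 degrees (box long side along long side), all released and at rest (horizontal distance between sweetener_box and mat_oblong below 0.012 m and z of sweetener_box in the frame of mat_oblong between 0.001 and 0.009 m and angle between each of sweetener_box, jam_pot, tea_tin, canister's own z axis and vertical below 0.1 rad and linear speed of each of sweetener_box, jam_pot, tea_tin, canister below 0.03 m/s and angle between the x axis of sweetener_box and the x axis of mat_oblong, either way round below 0.25 rad and horizontal distance between jam_pot and mat_small_round below 0.012 m and z of jam_pot in the frame of mat_small_round between 0.001 and 0.009 m and horizontal distance between tea_tin and mat_square below 0.012 m and z of tea_tin in the frame of mat_square between 0.001 and 0.009 m and (angle between the x axis of tea_tin and the x axis of mat_square, either way round below 0.25 rad or angle between the x axis of tea_tin and the y axis of mat_square, either way round below 0.25 rad) and horizontal distance between canister and mat_large_round below 0.012 m and z of canister in the frame of mat_large_round between 0.001 and 0.009 m); the robot touches nothing.
It fails at once if one of the four things is tipped more than about 30 degrees (angle between any of sweetener_box, jam_pot, tea_tin, canister's own z axis and vertical above 0.52 rad).
It fails at once if one of the four things is dropped (falls freely more than about 20 mm) ((contact force between sweetener_box and anything else below 0.01 N and linear speed of sweetener_box above 0.65 m/s) or (contact force between jam_pot and anything else below 0.01 N and linear speed of jam_pot above 0.65 m/s) or (contact force between tea_tin and anything else below 0.01 N and linear speed of tea_tin above 0.65 m/s) or (contact force between canister and anything else below 0.01 N and linear speed of canister above 0.65 m/s)).
It fails at once if a drinking glass is shifted more than 20 mm or tipped (distance of any of glass_far, glass_side from where it was at the start of the episode above 0.02 m or angle between any of glass_far, glass_side's own z axis and vertical above 0.3 rad).
It also fails if it takes over 122 s, if anything falls off the work surface, if the arm or the gripper's body presses on something with over 40 N, if the wrist force passes 120 N, or if a joint passes its speed limit or range.

ROBOT

A 6-joint arm with a two-finger parallel gripper is mounted at the origin on the work surface. World frame = base frame: x ahead of the robot, y to its left, z up, the work surface at z = 0. Lengths are in mm, angles in rad, forces in N, time in s.
With the tool pointing down it reaches from about 300 to 875 mm from the base axis. Payload 6.4 kg.
Tool frame: the origin (TCP) lies at the centre of the arm's flange, where the gripper is bolted on; the fingertips stand 173 mm ahead of it and the grasp point (between the pads) lies 155 mm ahead of it; y points along the fingers, z is the direction in which the jaws open and shut, and the axes are right-handed (so a half turn about y gives the same grasp; the last joint's range is limited). The gripper opens to 85 mm and grips with 20 to 120 N. Pads are 22 mm wide; open, the fingers measure 114 mm over their backs; the gripper's body (76 mm by 85 mm) begins 54 mm behind the grasp point. The pads swing forward as they close: fully open they stand 13 mm farther back than shut.
Start: joints at [-1.318, 0.181, 1.607, -0, 1.354, -0.206], TCP at [254.669, -515.544, 404.688] pointing down, gripper open.
Joint ranges: [-2.99, 2.99], [-0.89, 2.07], [0.3, 2.58], [-1.14, 4.28], [0, 2.63], [-3.12, 3.12]. Speed limits (rad/s): [2.57, 2.57, 3.01, 3.14, 3.14, 3.14].

INTERFACE

Orientations are given as [roll, pitch, yaw] about the fixed x, y, z axes, in that order (R = Rz(yaw) Ry(pitch) Rx(roll)).
In Python, from bench import state, camera, camera_info, close_job, regions_of, place_of gives the robot as it stands. The module is installed in compiled form; this text tells all that it offers.
- The arm moves only by the tool arm_command, never from a script. Its argument "increments" is a list of rows, each a list of 3 entries, a list of its own where there are three numbers: the gripper's target within -1 to 1 (fully open at 1, half-way at 0, shut at -1), then the shift along the tool's x, y, z in cm, then the turn about the tool's y in degrees. A call has 1 to 20 rows; each row shifts and turns the commanded pose from where the row before left it, along the tool's axes as they then stand; what a row does not reach is not made up. A row lasts 1/8 s, in which the tool goes at most 62.5 mm and 10.7 degrees, less where a joint would pass 70% of its speed; a pose out of reach is approached as far as the arm can. A call is refused whole if a number of a shift passes 6.25 or a number of a turn 10.7, either way. A call with a gripper value outside its range is refused whole. The fingers move at their own pace and stop on an object; "grip_force" is the grip in N (left out, the last holds). Time passes only in rows, so rows that do not move let the fingers close. It gives the time, the measured TCP pose, the force and the opening at its end, in the units of the state.
- state(): the state, without advancing time (a new reading comes with each control period).
- camera(name): name is "scene" or "top"; returns (picture, depth): 480x640x3 uint8, red, green, blue; 480x640 float32, mm along the optical axis (not along the pixel's ray), 0 where there is no reading.
- camera_info(name): a dict with "fx", "fy", "cx", "cy" (pixels), "R" (3x3) and "t" (3): a world point X has camera coordinates R X + t. Camera axes: x right, y down, z forward; pixel columns grow to the right and rows downward; lengths in mm; the calibration is good to about 2 mm. A picture is of the moment at which its call begins. camera_info takes no time and is no camera call.
- close_job(): hands the job in, once; it reports no verdict.
Trained networks look in the newest picture that a camera, given by its name, has taken for a name from the list of things; names that differ only in an ending like _2 or _b are one class to them, and where a whole thing is asked for, a point or a joint stands for the part that bears it (a point fixed in the world has none). Each returns a list of dicts, best first, with "p" (0 to 1); they miss things now and then, are a little off and sometimes report something else, mostly with a low value. They report only what shows in the picture. A call takes as long as a camera call. They do not tell look-alikes from the thing itself.
- regions_of(camera, label): "region" (480x640 bool, what is visible of it).
- place_of(camera, label): "xyz" ([x, y, z] in mm, in world coordinates, good to about 4 mm: a listed point, or the origin of a listed thing).
The state is a dict: "time": time; "joint_pos": joint angles; "joint_velocities": joint speeds; "joint_torque": joint torques, N m; "tcp_pos": TCP position; "eef_rot": TCP orientation; "contact_force": force on the tool from outside, world axes, zero at the start; "ft_torque": the same for the moment, N m; "finger_gap": opening from 0.0 (shut) to 1.0 (fully open).
Only numpy, scipy, OpenCV 4.12 (cv2) and the standard library are available. Lean on these libraries where they do the work, as an engineer would, in place of code of your own. Each camera call takes 0.05 s, during which the arm holds its last target.

## Working session

There is one attempt and no reset: what is moved stays moved. The work goes in short steps, Python scripts to look and compute and a tool call to move; the robot and the scene stay as the last step left them, time stands still between calls to the robot, and variables do not carry over. Pictures are saved under pics/ and viewed, and the job is handed in when it is done.

Besides the shell and the picture viewer there is one more tool, called after "Call:" as name(argument=value, ...) on one line, values as JSON. arm_command: Moves the arm, as the interface text tells. Its arguments: {"type":"object","properties":{"increments":{"type":"array","items":{"type":"array"}},"grip_force":{"type":"number"}},"required":["increments"]}

```bash
mkdir -p pics; ls; python3 - <<'E'
from bench import *
import cv2
print(state())
for n in ("scene","top"):
    im,d=camera(n); cv2.imwrite(f"pics/{n}0.png",im[:,:,::-1]); 
    import numpy as np; np.save(f"pics/{n}0.npy",d)
    i=camera_info(n); print(n,{k:np.round(v,3).tolist() for k,v in i.items()})
for l in ["sweetener_box","jam_pot","tea_tin","canister","mat_oblong","mat_small_round","mat_square","mat_large_round","glass_far","glass_side"]:
    for c in ("scene","top"):
        print(l,c,[(round(float(r["p"]),2),np.round(r["xyz"]).tolist()) for r in place_of(c,l)])
print(state()["time"])
E
```

```text
pics
{'time': 0.0, 'joint_pos': array([-1.31827348e+00,  1.81544166e-01,  1.60799824e+00,  2.41204650e-05,
        1.35378093e+00, -2.06307339e-01]), 'joint_velocities': array([-0.00155537, -0.00105726, -0.00044306,  0.00020195,  0.00178801,
       -0.00159993]), 'joint_torque': array([-5.17580556e-04, -4.44875050e+01, -3.51335657e+01, -3.58419757e-04,
        9.24052438e-03,  9.27840972e-06]), 'tcp_pos': array([ 254.61912702, -515.27612787,  403.78684379]), 'eef_rot': array([-1.57248549e+00,  3.77571510e-04, -2.68276800e+00]), 'contact_force': array([ 0.66095901,  0.6055466 , -0.17155566]), 'ft_torque': array([-0.05491479, -0.04885003,  0.01316735]), 'finger_gap': 1.0030373946709696}
scene {'fx': 531.161, 'fy': 531.161, 'cx': 323.611, 'cy': 238.066, 'R': [[0.808, 0.589, 0.002], [0.379, -0.518, -0.767], [-0.45, 0.621, -0.642]], 't': [-467.109, -144.927, 1499.594]}
top {'fx': 437.948, 'fy': 437.948, 'cx': 321.245, 'cy': 242.411, 'R': [[-0.017, -1.0, 0.016], [-0.996, 0.015, -0.085], [0.084, -0.018, -0.996]], 't': [-12.174, 568.168, 1068.392]}
sweetener_box scene [(0.81, [507.0, -249.0,
[... 418 characters left out ...]
er top [(0.79, [506.0, -253.0, 1.0])]
mat_oblong scene [(0.82, [603.0, -15.0, 6.0])]
mat_oblong top [(0.63, [602.0, -9.0, 9.0])]
mat_small_round scene [(0.64, [515.0, 163.0, 2.0])]
mat_small_round top [(0.73, [515.0, 162.0, 5.0])]
mat_square scene [(0.89, [655.0, 112.0, 2.0])]
mat_square top [(0.8, [691.0, 387.0, 3.0]), (0.56, [653.0, 118.0, 2.0]), (0.27, [506.0, -251.0, 3.0])]
mat_large_round scene [(0.73, [465.0, 25.0, 0.0])]
mat_large_round top [(0.69, [467.0, 28.0, 1.0])]
glass_far scene [(0.92, [741.0, -155.0, 2.0])]
glass_far top [(0.87, [742.0, -155.0, -1.0])]
glass_side scene [(0.83, [522.0, -414.0, 0.0]), (0.59, [467.0, 24.0, -1.0])]
glass_side top [(0.89, [524.0, -407.0, 2.0])]
1.1
```

View pics/scene0.png

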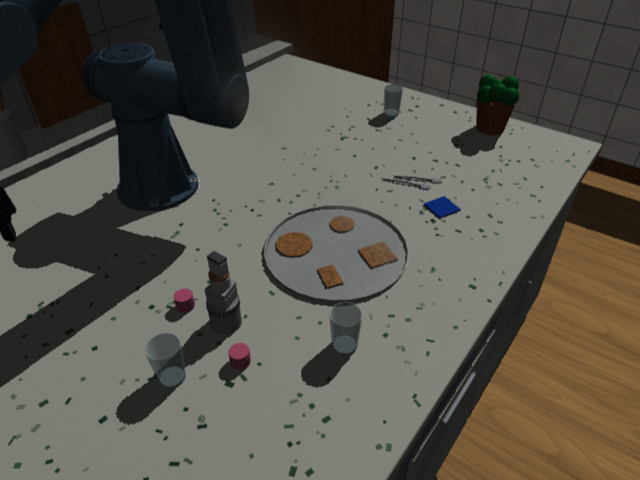

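View pics/top0.png

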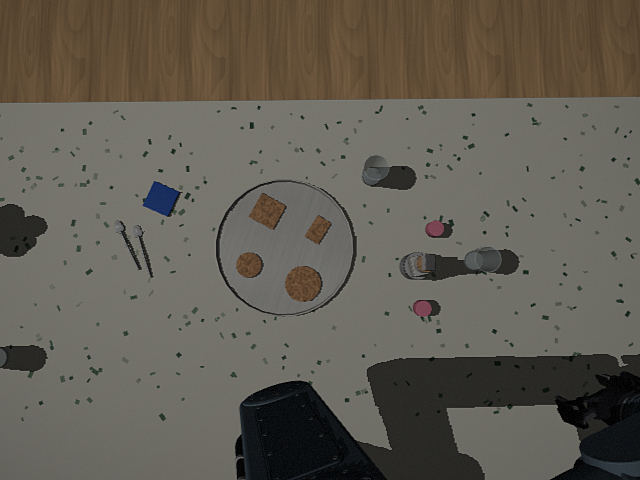

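The scene view shows the tower near (222,290) px, with pink look-alikes at (184,300) and (240,355), and the tray with four mats. The blue mat look-alike is at (442,207). In the top view the tower is at (418,264) and the mats are at (268,210), (318,229), (249,264) and (303,284). Next I'll measure the exact centres and orientations.

```bash
cat > h.py <<'E'
from bench import *
import numpy as np, cv2
def plane(cam,uv,z):
    i=camera_info(cam); R=np.array(i["R"]); t=np.array(i["t"])
    uv=np.atleast_2d(uv).astype(float)
    ray=np.c_[(uv[:,0]-i["cx"])/i["fx"],(uv[:,1]-i["cy"])/i["fy"],np.ones(len(uv))]@R
    c=-R.T@t
    s=(z-c[2])/ray[:,2]
    return c+ray*s[:,None]
def cloud(cam,d,m):
    i=camera_info(cam); R=np.array(i["R"]); t=np.array(i["t"])
    v,u=np.nonzero(m&(d>0)); z=d[v,u]
    P=np.c_[(u-i["cx"])/i["fx"]*z,(v-i["cy"])/i["fy"]*z,z]
    return (P-t)@R, np.c_[u,v]
def rect(cam,mask,z):
    cs,_=cv2.findContours(mask.astype(np.uint8),cv2.RETR_EXTERNAL,cv2.CHAIN_APPROX_NONE)
    c=max(cs,key=cv2.contourArea)[:,0,:]
    P=plane(cam,c,z)[:,:2].astype(np.float32)
    v,u=np.nonzero(mask); Q=plane(cam,np.c_[u,v],z)[:,:2]
    (cx,cy),(w,h),a=cv2.minAreaRect(P)
    if w<h: w,h,a=h,w,a+90
    return np.round([cx,cy,w,h,(a+90)%180-90],1), np.round(Q.mean(0),1)
E
python3 - <<'E'
from h import *
for c in ("scene","top"):
    im,d=camera(c)
    for l in ["mat_oblong","mat_small_round","mat_square","mat_large_round"]:
        for r in regions_of(c,l)[:2]:
            m=r["region"]; P,_=cloud(c,d,m)
            print(c,l,round(r["p"],2),m.sum(),rect(c,m,9.),"z",np.median(P[:,2]).round(1),"cloud mean",P.mean(0).round(1))
    for l,z in [("sweetener_box",188.),("jam_pot",148.),("tea_tin",112.),("canister",70.)]:
        for r in regions_of(c,l)[:3]:
            m=r["region"]; P,_=cloud(c,d,m)
            top=P[abs(P[:,2]-z)<5]
            print(c,l,round(r["p"],2),m.sum(),"z",np.percentile(P[:,2],[2,50,98]).round(1), "n top",len(top), top.mean(0).round(1) if len(top) else "", cv2.minAreaRect(top[:,:2].astype(np.float32)) if len(top)>3 else "")
    i=im[:,:,::-1]
    if c=="top": cv2.imwrite("pics/topz.png",cv2.resize(i[215:315,370:520],None,fx=5,fy=5,interpolation=cv2.INTER_CUBIC))
    else: cv2.imwrite("pics/scenez.png",cv2.resize(i[240:345,160:290],None,fx=5,fy=5,interpolation=cv2.INTER_CUBIC))
print(state()["time"])
E
```

```text
scene mat_oblong 0.91 382 (array([606.4, -16.4,  68.2,  42.9, -34.4]), array([606.8, -17.4])) z 7.4 cloud mean [605.9 -16.    7.4]
scene mat_oblong 0.44 400 (array([ 371.8, -138.2,   92.1,   43. ,  -39.8]), array([ 372.7, -138.7])) z 175.7 cloud mean [ 515.8 -253.9  172.9]
scene mat_small_round 0.81 379 (array([519.8, 158.1,  71.4,  66.6, -85.9]), array([520.2, 157.6])) z 7.1 cloud mean [518.6 160.    6.8]
scene mat_square 0.94 637 (array([655.8, 109.2,  77.1,  74.4, -29.8]), array([656.6, 108.9])) z 7.5 cloud mean [655.5 110.7   7.2]
scene mat_square 0.89 452 (array([692.9, 374.5,  74.8,  74.1,  67.1]), array([693.3, 373.6])) z 3.6 cloud mean [690.7 380.8   3.5]
scene mat_large_round 0.94 712 (array([473.6,  19.9,  88.4,  85.8,  36.2]), array([472.2,  21.4])) z 7.3 cloud mean [471.   22.9   7.3]
scene sweetener_box 0.57 415 z [148.  176.  188.5] n top 153 [ 511.9 -251.3  186.4] ((510.1923828125, -250.67869567871094), (21.51420783996582, 37.41360092163086), 87.4368896484375)
scene sweetener_box 0.43 308 z [113.4 134.5 148.2] n top 0  
scene sweetener_box 0.29 597 z [ 3.5  7.7 11.1] n
[... 1655 characters left out ...]
8.8] n top 0  
top jam_pot 0.68 122 z [111.5 143.9 154.7] n top 58 [ 506.9 -236.5  147.2] ((505.7831726074219, -236.53907775878906), (34.67848205566406, 13.370296478271484), 13.924503326416016)
top jam_pot 0.5 211 z [ 2.4 34.9 39.4] n top 0  
top tea_tin 0.76 152 z [ 76.2 109.4 116.3] n top 91 [ 500.6 -233.4  111.6] ((502.3059387207031, -233.66708374023438), (45.839683532714844, 17.5218505859375), 22.40756607055664)
top tea_tin 0.19 268 z [ 1.7 66.4 75. ] n top 0  
top tea_tin 0.15 654 z [ 0.6 49.5 96. ] n top 0  
top canister 0.83 292 z [ 2.5 66.7 84.3] n top 153 [ 501.4 -238.    69.4] ((502.79132080078125, -241.89645385742188), (64.72871398925781, 46.61507034301758), 17.05400848388672)
2.0
```

View pics/topz.png

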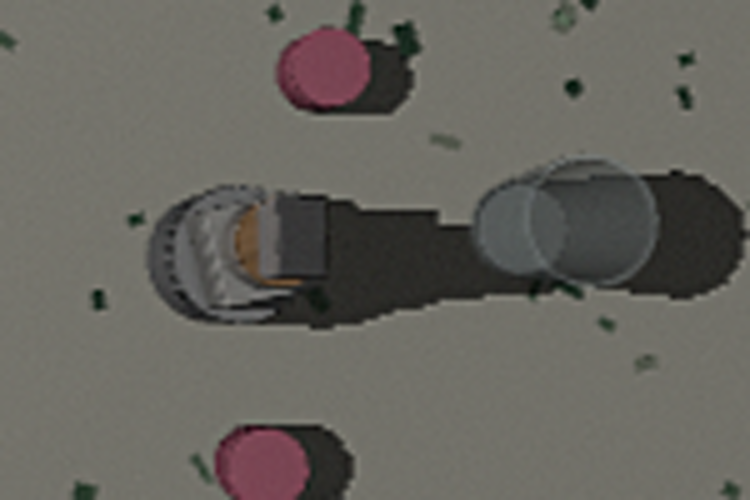

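View pics/scenez.png

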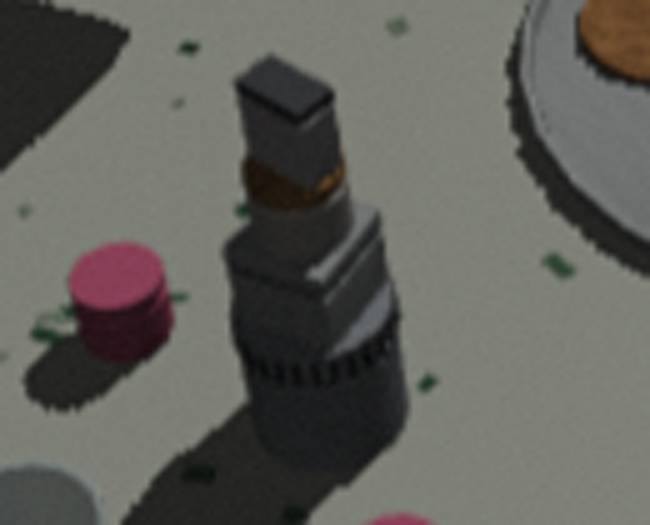

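```bash
cat >> h.py <<'E'
def go(x,y,z=None,yaw=None):
    """total increments (tool axes, cm/deg) from measured pose; turn first, then shift"""
    s=state(); p=s["tcp_pos"]; w=np.degrees(s["eef_rot"][2]); 
    turn=0
    if yaw is not None:
        turn=-((yaw-w+180)%360-180); w=yaw
    a=np.radians(w); d=np.array([x,y])-p[:2]
    print("t",round(s["time"],2),"pose",p.round(1),"rpy",np.degrees(s["eef_rot"]).round(2),"gap",round(s["finger_gap"],3),"F",s["contact_force"].round(1))
    print("turn %.1f  x %.3f  y %.3f  z %.3f"%(turn,(d[0]*np.cos(a)+d[1]*np.sin(a))/10,0 if z is None else (p[2]-z)/10,(-d[0]*np.sin(a)+d[1]*np.cos(a))/10))
E
python3 -c "
from h import *
go(509.5,-250,404,178)"
```

```text
t 2.0 pose [ 254.7 -515.5  404.7] rpy [ -90.      0.   -153.71] gap 1.004 F [ 0.4 -0.   0.2]
turn 28.3  x -24.541  y 0.070  z -27.428
```

Call:
arm_command(increments=[[1,[0,0,0],9.4],[1,[0,0,0],9.4],[1,[0,0,0],9.4],[1,[-3.07,0,-3.42],0],[1,[-3.07,0,-3.42],0],[1,[-3.07,0,-3.42],0],[1,[-3.07,0,-3.42],0],[1,[-3.07,0,-3.42],0],[1,[-3.07,0,-3.42],0],[1,[-3.07,0,-3.42],0],[1,[-3.07,0,-3.42],0],[1,[0,0,0],0],[1,[0,0,0],0]], grip_force=25)

```text
time: 3.62
tcp_pos: [509.1, -250.4, 404.5]
eef_rot: [-1.571, -0.001, 3.109]
contact_force: [-1.0, 0.2, 0.1]
finger_gap: 1.002
```

```bash
python3 - <<'E'
from h import *
go(509.5,-250,404,178)
im,d=camera("scene"); cv2.imwrite("pics/s1.png",cv2.resize(im[140:360,110:390,::-1],None,fx=2.8,fy=2.7,interpolation=cv2.INTER_CUBIC))
E
```

```text
t 3.62 pose [ 509.1 -250.4  404.5] rpy [-8.9990e+01 -3.0000e-02  1.7812e+02] gap 1.002 F [-1.   0.2  0.1]
turn 0.1  x -0.039  y 0.054  z -0.041
```

View pics/s1.png

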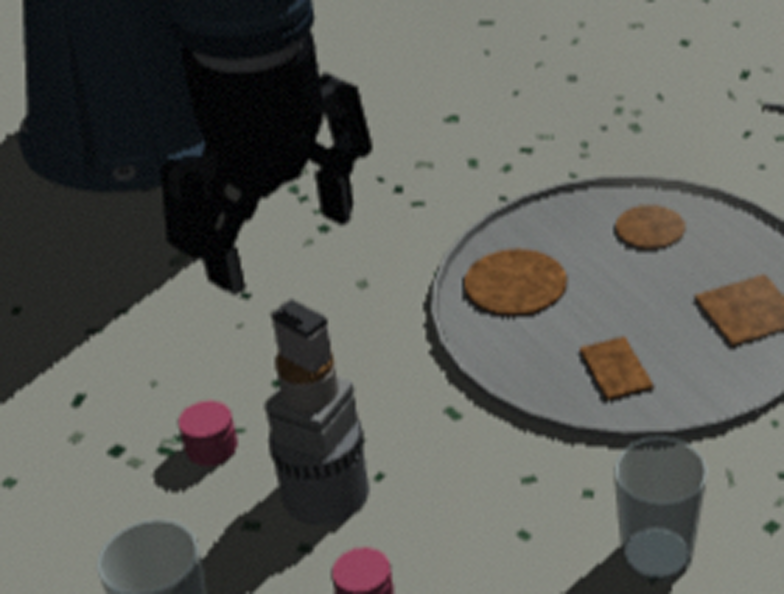

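The gripper hangs open above the tower, with its fingers on either side of the box. I'll go down and grip the box.

Call:
arm_command(increments=[[1,[0,1.3,0],0],[1,[0,1.3,0],0],[1,[0,1.3,0],0],[1,[0,1.3,0],0],[1,[0,1.4,0],0],[1,[0,0,0],0],[0,[0,0,0],0],[-0.4,[0,0,0],0],[-0.7,[0,0,0],0],[-0.7,[0,0,0],0],[-1,[0,0,0],0],[-1,[0,0,0],0],[-1,[0,0,0],0],[-1,[0,0,0],0]], grip_force=25)

```text
time: 5.42
tcp_pos: [509.4, -250.3, 339.1]
eef_rot: [-1.57, 0.001, 3.108]
contact_force: [-0.0, 1.4, 5.1]
finger_gap: 0.224
```

```bash
python3 - <<'E'
from h import *
go(509.5,-250,404,178)
im,d=camera("scene"); cv2.imwrite("pics/s2.png",cv2.resize(im[160:345,140:340,::-1],None,fx=3.2,fy=3.2,interpolation=cv2.INTER_CUBIC))
E
```

```text
t 5.42 pose [ 509.4 -250.3  339.1] rpy [-8.9980e+01  3.0000e-02  1.7809e+02] gap 0.224 F [-0.   1.4  5.1]
turn 0.1  x -0.009  y -6.490  z -0.035
```

View pics/s2.png

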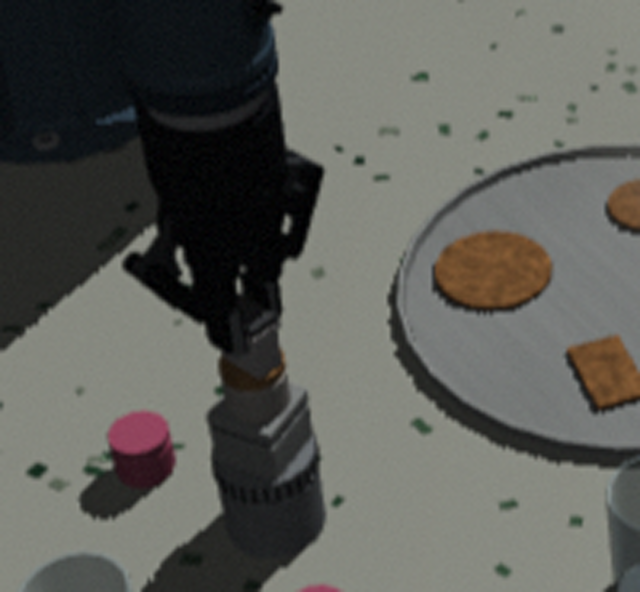

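Call:
arm_command(increments=[[-1,[0,-0.3,0],0],[-1,[0,-0.7,0],0],[-1,[0,-1.5,0],0],[-1,[0,-1.5,0],0],[-1,[0,-1.5,0],0],[-1,[0,-0.5,0],0],[-1,[0,0,0],0]])

```text
time: 6.35
tcp_pos: [509.3, -250.3, 399.2]
eef_rot: [-1.57, 0.001, 3.108]
contact_force: [-0.6, 0.1, -1.1]
finger_gap: 0.225
```

```bash
python3 - <<'E'
from h import *
go(604.5,-14.5,350,146.3)
im,d=camera("scene"); cv2.imwrite("pics/s3.png",cv2.resize(im[160:345,140:340,::-1],None,fx=3.2,fy=3.2,interpolation=cv2.INTER_CUBIC))
E
```

```text
t 6.35 pose [ 509.3 -250.3  399.2] rpy [-8.9970e+01  4.0000e-02  1.7809e+02] gap 0.225 F [-0.6  0.1 -1.1]
turn 31.8  x 5.163  y 4.921  z -24.900
```

View pics/s3.png

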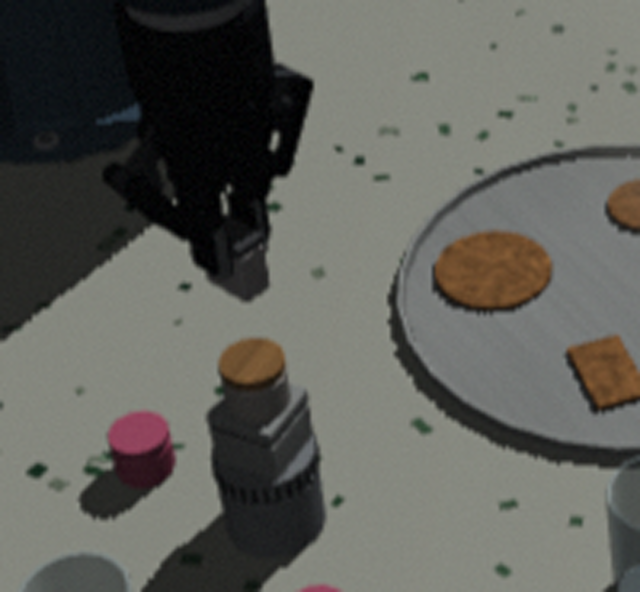

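The box is lifted and upright in the pads, and the pot and the rest of the tower are undisturbed. Next I carry it over to the oblong mat.

Call:
arm_command(increments=[[-1,[0,0,0],7.9],[-1,[0,0,0],8],[-1,[0,0,0],8],[-1,[0,0,0],7.9],[-1,[0.34,0,-1.6],0],[-1,[0.69,0,-3.33],0],[-1,[0.69,0,-3.33],0],[-1,[0.69,0,-3.33],0],[-1,[0.69,0,-3.33],0],[-1,[0.69,0,-3.33],0],[-1,[0.69,0,-3.33],0],[-1,[0.69,0,-3.32],0],[-1,[0,1.5,0],0],[-1,[0,3,0],0],[-1,[0,3,0],0],[-1,[0,3,0],0],[-1,[0,3,0],0],[-1,[0,1.5,0],0],[-1,[0,0,0],0]])

```text
time: 8.78
tcp_pos: [603.7, -14.5, 247.2]
eef_rot: [-1.57, -0.003, 2.554]
contact_force: [0.3, -0.4, -0.7]
finger_gap: 0.225
```

```bash
python3 - <<'E'
from h import *
go(604.5,-14.5,201,146.3)
for c,s in (("scene",np.s_[180:330,240:440]),("top",np.s_[170:290,230:400])):
  im,d=camera(c); cv2.imwrite(f"pics/{c}4.png",cv2.resize(im[s][:,:,::-1],None,fx=3.8,fy=3.8,interpolation=cv2.INTER_CUBIC))
E
```

```text
t 8.78 pose [603.7 -14.5 247.2] rpy [-89.93  -0.17 146.32] gap 0.225 F [ 0.3 -0.4 -0.7]
turn 0.0  x -0.065  y 4.621  z -0.039
```

View pics/scene4.png

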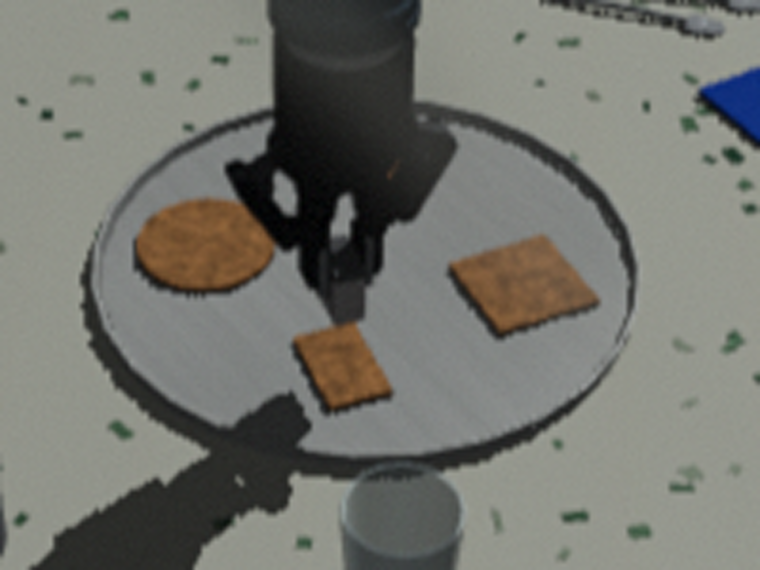

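View pics/top4.png

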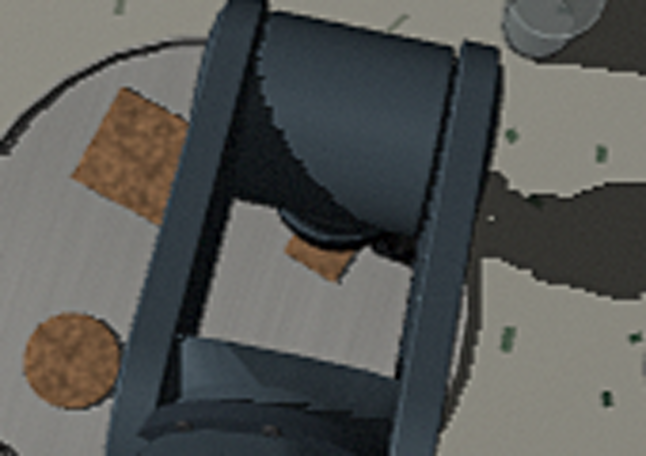

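The box hangs over the mat, roughly in line with it: in the scene crop the box is at (345,300) and the mat at (342,368). I'll lower it.

Call:
arm_command(increments=[[-1,[-0.06,1,-0.04],0],[-1,[0,1.5,0],0],[-1,[0,1,0],0],[-1,[0,0.5,0],0],[-1,[0,0.3,0],0],[-1,[0,0.2,0],0],[-1,[0,0,0],0],[-1,[0,0,0],0]])

```text
time: 9.88
tcp_pos: [605.3, -14.5, 204.0]
eef_rot: [-1.571, 0.001, 2.553]
contact_force: [0.7, -0.3, -0.2]
finger_gap: 0.229
```

```bash
python3 - <<'E'
from h import *
go(604.5,-14.5,200,146.3)
for c,s in (("scene",np.s_[180:330,240:440]),):
  im,d=camera(c); cv2.imwrite(f"pics/{c}5.png",cv2.resize(im[s][:,:,::-1],None,fx=3.8,fy=3.8,interpolation=cv2.INTER_CUBIC))
E
```

```text
t 9.88 pose [605.3 -14.5 204. ] rpy [-9.0010e+01  3.0000e-02  1.4629e+02] gap 0.229 F [ 0.7 -0.3 -0.2]
turn -0.0  x 0.069  y 0.403  z 0.048
```

View pics/scene5.png

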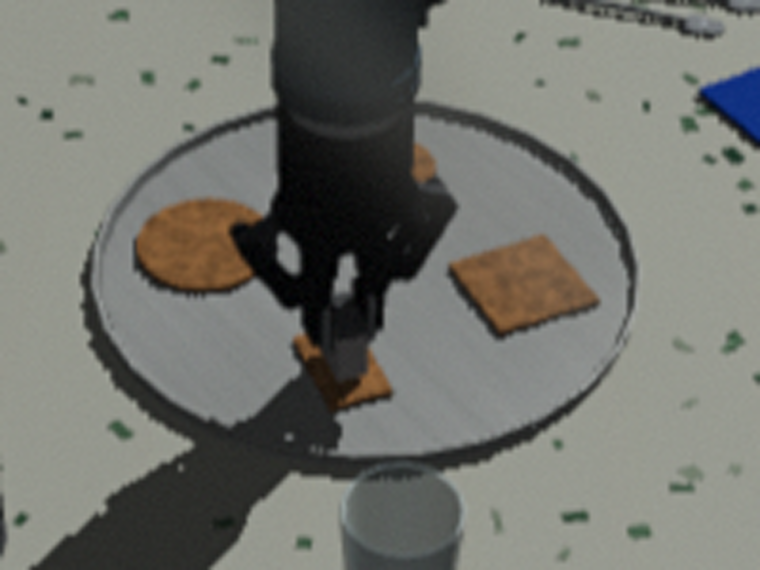

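The box is just above the mat and centred. I'll lower it the last few millimetres until it touches.

Call:
arm_command(increments=[[-1,[0,0.1,0],0],[-1,[0,0.1,0],0],[-1,[0,0.1,0],0],[-1,[0,0,0],0]])

```text
time: 10.42
tcp_pos: [605.1, -14.5, 200.5]
eef_rot: [-1.571, -0.0, 2.553]
contact_force: [-0.3, 0.7, -0.8]
finger_gap: 0.231
```

Call:
arm_command(increments=[[-1,[0,0.1,0],0],[-1,[0,0,0],0]])

```text
time: 10.68
tcp_pos: [605.3, -14.5, 200.1]
eef_rot: [-1.571, 0.0, 2.553]
contact_force: [-2.0, -0.5, 4.2]
finger_gap: 0.227
```

Call:
arm_command(increments=[[-0.5,[0,0,0],0],[-0.4,[0,0,0],0],[-0.3,[0,0,0],0],[-0.2,[0,0,0],0],[0,[0,0,0],0],[0,[0,0,0],0],[0,[0,-1,0],0],[0,[0,-2,0],0],[0,[0,-3,0],0],[0,[0,-4,0],0],[0,[0,-5,0],0],[0,[0,-5,0],0]])

```text
time: 12.18
tcp_pos: [604.9, -14.4, 403.1]
eef_rot: [-1.571, 0.002, 2.553]
contact_force: [0.7, 0.4, -0.0]
finger_gap: 0.498
```

```bash
python3 - <<'E'
from h import *
for c,s in (("scene",np.s_[180:330,240:440]),("top",np.s_[170:330,210:380])):
  im,d=camera(c); cv2.imwrite(f"pics/{c}6.png",cv2.resize(im[s][:,:,::-1],None,fx=3.5,fy=3.5,interpolation=cv2.INTER_CUBIC))
  for l in ("sweetener_box","mat_oblong"): print(c,l,[(round(float(r["p"]),2),np.round(r["xyz"],1).tolist()) for r in place_of(c,l)])
  for r in regions_of(c,"sweetener_box")[:2]:
    P,_=cloud(c,d,r["region"]); t=P[abs(P[:,2]-48)<5]; print(len(t), t.mean(0).round(1) if len(t) else "", cv2.minAreaRect(t[:,:2].astype(np.float32)) if len(t)>3 else "")
# pot top now visible
  for r in regions_of(c,"jam_pot")[:3]:
    P,_=cloud(c,d,r["region"]); t=P[abs(P[:,2]-147.5)<4]; print("pot",len(t), t.mean(0).round(1) if len(t) else "", cv2.minEnclosingCircle(t[:,:2].astype(np.float32)) if len(t)>3 else "")
go(509,-250.5,400,178)
E
```

```text
scene sweetener_box [(0.65, [603.1, -15.7, 8.3]), (0.47, [601.4, -13.3, 5.2])]
scene mat_oblong [(0.66, [604.9, -10.7, 6.1])]
106 [608.4 -18.3  47.2] ((607.9987182617188, -17.832073211669922), (20.339702606201172, 34.242740631103516), 54.60954284667969)
0  
pot 241 [ 511.8 -252.5  146.5] ((509.9766845703125, -251.80824279785156), 22.139305114746094)
pot 0  
pot 0  
top sweetener_box [(0.45, [602.9, -16.0, 7.6])]
top mat_oblong [(0.68, [604.9, -10.9, 5.8])]
61 [596.9 -11.1  47.7] ((598.8558959960938, -11.052202224731445), (19.5891170501709, 20.974424362182617), 60.45137405395508)
pot 241 [ 508.2 -249.5  147.5] ((508.3538818359375, -249.7835235595703), 19.751184463500977)
pot 0  
pot 0  
t 12.68 pose [604.9 -14.4 398.3] rpy [-8.9950e+01 -1.4000e-01  1.4629e+02] gap 0.498 F [-0.6  0.3 -0.9]
turn -31.7  x 8.757  y -0.173  z 23.928
```

View pics/scene6.png

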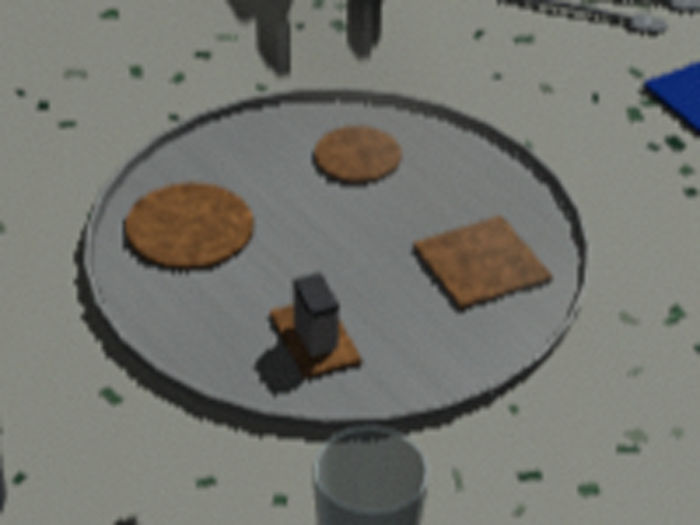

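The box stands on its mat. Relative to the mat in the same camera it is about 2 mm off, and the yaw is within 2°. The jam pot is next.

```bash
python3 -c "
from h import *
go(509,-250.3,400,146.3)"
```

```text
t 12.68 pose [604.9 -14.4 398.3] rpy [-8.9950e+01 -1.4000e-01  1.4629e+02] gap 0.498 F [-0.6  0.3 -0.9]
turn -0.0  x -5.112  y -0.173  z 24.943
```

View pics/top6.png

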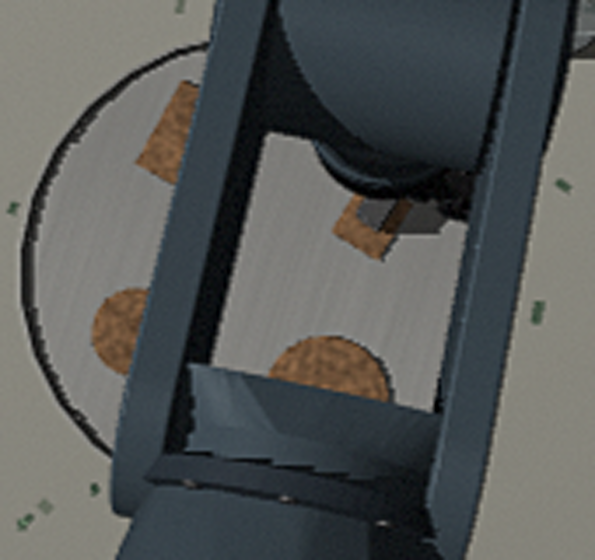

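The top view shows the mats with the box partly hidden by the arm at about (390,215), standing on the oblong mat. I'll move above the pot, open fully and check.

Call:
arm_command(increments=[[0,[-0.32,0,1.5],0],[0.5,[-0.64,0,3.13],0],[1,[-0.64,0,3.13],0],[1,[-0.64,0,3.13],0],[1,[-0.64,0,3.13],0],[1,[-0.64,0,3.13],0],[1,[-0.64,0,3.13],0],[1,[-0.64,0,3.13],0],[1,[-0.32,0,1.53],0],[1,[0,1.5,0],0],[1,[0,2,0],0],[1,[0,1.5,0],0],[1,[0,0,0],0],[1,[0,0,0],0]])

```text
time: 14.42
tcp_pos: [509.7, -250.1, 350.0]
eef_rot: [-1.571, 0.0, 2.554]
contact_force: [1.2, -0.3, -0.0]
finger_gap: 1.002
```

```bash
python3 - <<'E'
from h import *
go(509,-250.3,290,146.3)
im,d=camera("scene"); cv2.imwrite("pics/s7.png",cv2.resize(im[160:345,140:340,::-1],None,fx=3.2,fy=3.2,interpolation=cv2.INTER_CUBIC))
E
```

```text
t 14.43 pose [ 509.7 -250.1  350. ] rpy [-9.0000e+01  3.0000e-02  1.4633e+02] gap 1.002 F [ 1.2 -0.3 -0. ]
turn 0.0  x 0.046  y 6.002  z 0.059
```

View pics/s7.png

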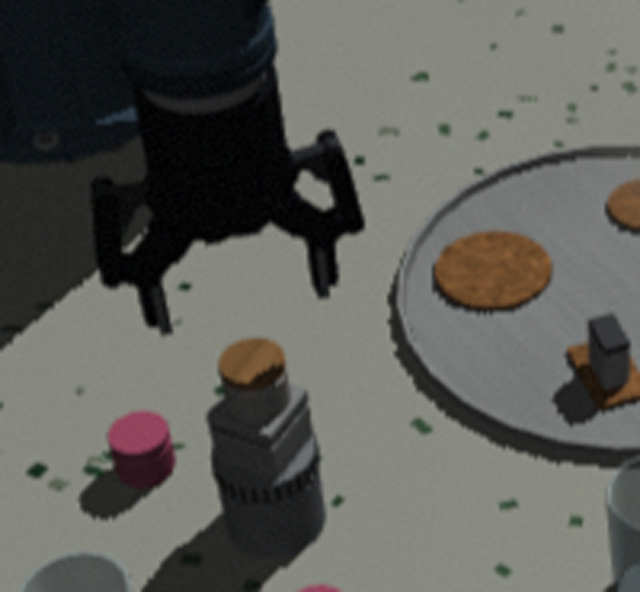

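The open gripper is centred above the pot, whose lid is at about (253,362) in the crop. I'll go down and grip.

Call:
arm_command(increments=[[1,[0.05,1.2,0.05],0],[1,[0,1.2,0],0],[1,[0,1.2,0],0],[1,[0,1.2,0],0],[1,[0,1,0],0],[1,[0,0.2,0],0],[0.4,[0,0,0],0],[0.2,[0,0,0],0],[0,[0,0,0],0],[-0.2,[0,0,0],0],[-0.5,[0,0,0],0],[-1,[0,0,0],0],[-1,[0,0,0],0],[-1,[0,0,0],0]], grip_force=30)

```text
time: 16.23
tcp_pos: [508.9, -250.6, 290.2]
eef_rot: [-1.571, 0.001, 2.553]
contact_force: [0.6, 1.3, 5.9]
finger_gap: 0.458
```

Call:
arm_command(increments=[[-1,[0,-0.3,0],0],[-1,[0,-0.7,0],0],[-1,[0,-1.5,0],0],[-1,[0,-1.5,0],0],[-1,[0,-1,0],0],[-1,[0,0,0],0]])

```text
time: 16.98
tcp_pos: [509.0, -250.7, 341.2]
eef_rot: [-1.571, 0.003, 2.553]
contact_force: [0.1, -0.0, -0.9]
finger_gap: 0.458
```

```bash
python3 - <<'E'
from h import *
go(516.5,161.5,340,146.3)
im,d=camera("scene"); cv2.imwrite("pics/s8.png",cv2.resize(im[160:345,140:340,::-1],None,fx=3.2,fy=3.2,interpolation=cv2.INTER_CUBIC))
E
```

```text
t 16.98 pose [ 509.  -250.7  341.2] rpy [-89.99   0.15 146.29] gap 0.458 F [ 0.1 -0.  -0.9]
turn -0.0  x 22.244  y 0.118  z -34.713
```

View pics/s8.png

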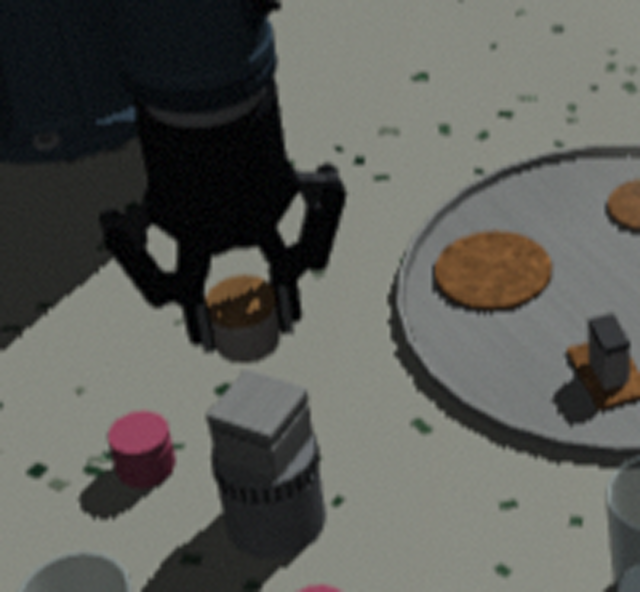

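The pot is held upright and the tin is undisturbed. I'll carry it to the small round mat.

Call:
arm_command(increments=[[-1,[1.01,0,-1.58],0],[-1,[2.02,0,-3.16],0],[-1,[2.02,0,-3.16],0],[-1,[2.02,0,-3.16],0],[-1,[2.02,0,-3.16],0],[-1,[2.02,0,-3.15],0],[-1,[2.02,0,-3.15],0],[-1,[2.02,0,-3.15],0],[-1,[2.02,0,-3.15],0],[-1,[2.02,0,-3.15],0],[-1,[2.04,0,-3.15],0],[-1,[1.01,0,-1.58],0],[-1,[0,1.5,0],0],[-1,[0,3,0],0],[-1,[0,3,0],0],[-1,[0,2.5,0],0],[-1,[0,1,0],0],[-1,[0,0,0],0],[-1,[0,0,0],0]])

```text
time: 19.4
tcp_pos: [516.8, 161.4, 230.6]
eef_rot: [-1.572, 0.001, 2.553]
contact_force: [-0.2, -0.2, -0.3]
finger_gap: 0.459
```

```bash
python3 - <<'E'
from h import *
go(516.5,161.5,187.2,146.3)
im,d=camera("scene"); cv2.imwrite("pics/s9.png",cv2.resize(im[130:300,240:440,::-1],None,fx=3.5,fy=3.5,interpolation=cv2.INTER_CUBIC))
E
```

```text
t 19.4 pose [516.8 161.4 230.6] rpy [-9.0060e+01  8.0000e-02  1.4627e+02] gap 0.459 F [-0.2 -0.2 -0.3]
turn -0.0  x 0.030  y 4.341  z 0.008
```

View pics/s9.png

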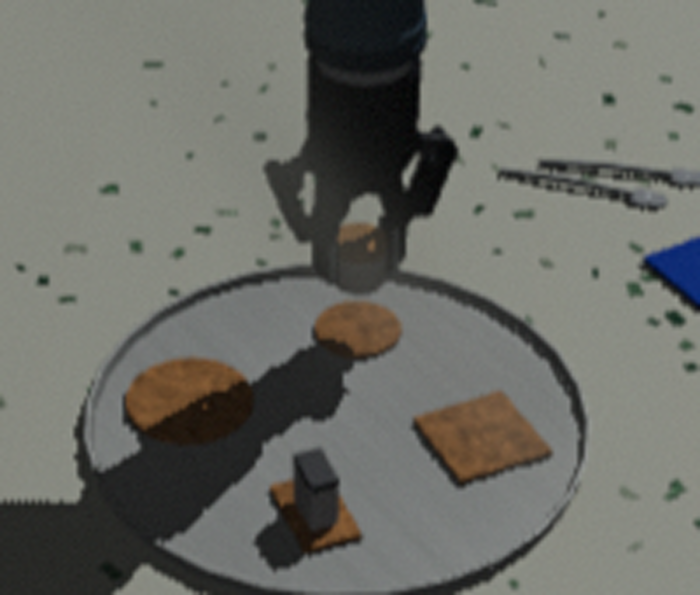

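The pot is straight above the small round mat. I'll lower it.

Call:
arm_command(increments=[[-1,[0,0.8,0],0],[-1,[0,1.5,0],0],[-1,[0,1,0],0],[-1,[0,0.5,0],0],[-1,[0,0.2,0],0],[-1,[0,0.1,0],0],[-1,[0,0.1,0],0],[-1,[0,0,0],0]])

```text
time: 20.45
tcp_pos: [516.3, 161.6, 187.9]
eef_rot: [-1.571, 0.0, 2.553]
contact_force: [-0.7, -0.4, -0.8]
finger_gap: 0.46
```

Call:
arm_command(increments=[[-1,[0,0.1,0],0],[-1,[0,0,0],0],[-1,[0,0,0],0]])

```text
time: 20.82
tcp_pos: [516.4, 161.6, 187.2]
eef_rot: [-1.571, 0.0, 2.553]
contact_force: [-3.1, 0.1, 5.5]
finger_gap: 0.46
```

Call:
arm_command(increments=[[-0.05,[0,0,0],0],[0.05,[0,0,0],0],[0.15,[0,0,0],0],[0.3,[0,0,0],0],[0.4,[0,0,0],0],[0.4,[0,0,0],0],[0.4,[0,-1,0],0],[0.4,[0,-2,0],0],[0.4,[0,-3,0],0],[0.4,[0,-4,0],0],[0.4,[0,-4,0],0],[0.4,[0,-2,0],0],[0.4,[0,0,0],0]])

```text
time: 22.45
tcp_pos: [516.8, 161.7, 349.2]
eef_rot: [-1.574, 0.004, 2.553]
contact_force: [-0.0, 1.7, 0.1]
finger_gap: 0.696
```

```bash
python3 - <<'E'
from h import *
for c,s in (("scene",np.s_[180:345,190:440]),("top",np.s_[190:330,230:460])):
  im,d=camera(c); cv2.imwrite(f"pics/{c}10.png",cv2.resize(im[s][:,:,::-1],None,fx=3.2,fy=3.2,interpolation=cv2.INTER_CUBIC))
  for r in regions_of(c,"jam_pot")[:3]:
    P,_=cloud(c,d,r["region"]); t=P[abs(P[:,2]-44)<4]; print(c,"pot",r["p"],len(t), t.mean(0).round(1) if len(t) else "", cv2.minEnclosingCircle(t[:,:2].astype(np.float32)) if len(t)>3 else "")
  for r in regions_of(c,"tea_tin")[:2]:
    m=r["region"]; P,uv=cloud(c,d,m); k=abs(P[:,2]-111)<4; t=P[k]; print(c,"tin",r["p"],len(t), t.mean(0).round(1) if len(t) else "", cv2.minAreaRect(t[:,:2].astype(np.float32)) if len(t)>3 else "")
go(509,-250.3,340)
E
```

```text
scene pot 0.88 0  
scene pot 0.82 0  
scene pot 0.74 130 [517.8 158.9  43.3] ((518.17919921875, 158.49644470214844), 21.895633697509766)
scene tin 0.88 414 [ 509.7 -252.7  110.5] ((508.80120849609375, -251.4768524169922), (47.80113983154297, 48.2958984375), 13.67339038848877)
top pot 0.82 2 [ 600.2 -322.    40.2] 
top pot 0.48 3 [ 395.3 -258.6   40.4] 
top pot 0.46 42 [522.  149.8  44.3] ((521.017578125, 149.43963623046875), 13.884111404418945)
top tin 0.91 383 [ 505.9 -249.8  111.3] ((506.2707214355469, -250.2674102783203), (45.66652297973633, 46.68033981323242), 12.299924850463867)
t 22.75 pose [515.9 161.5 345.4] rpy [-8.9910e+01 -1.1000e-01  1.4629e+02] gap 0.699 F [ 0.   0.4 -0.2]
turn 0.0  x -22.289  y 0.536  z 34.638
```

View pics/scene10.png

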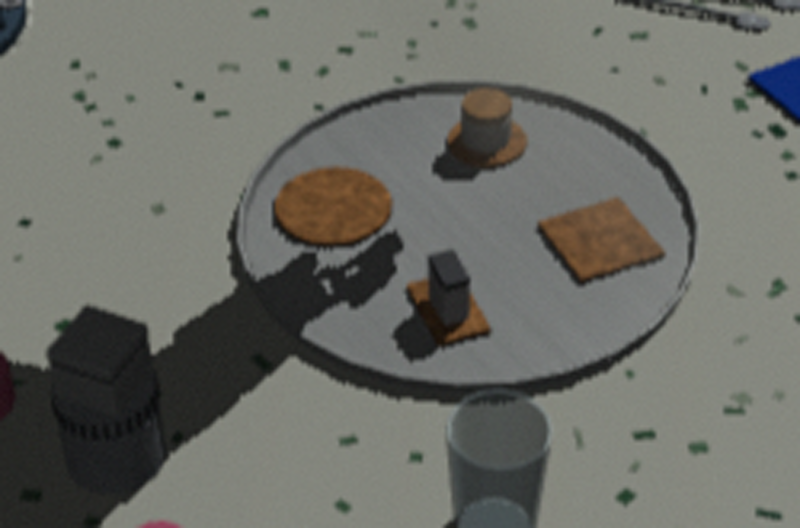

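View pics/top10.png

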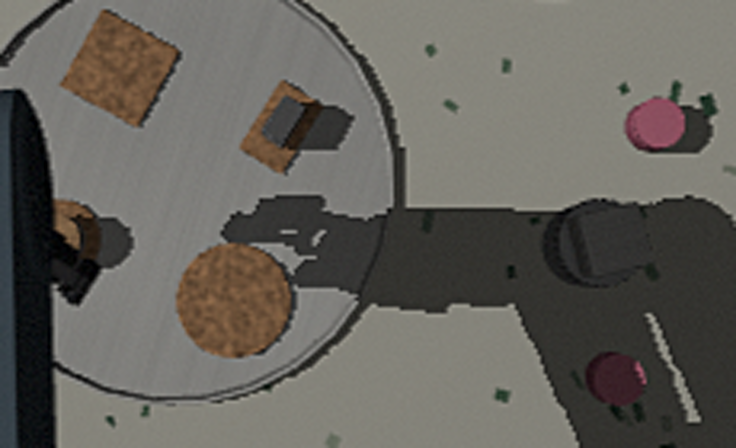

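The pot stands centred: in the scene camera it is at (518,158.7) and its mat at (519.8,158). The tin is at about (507,-251), turned about 13°. The tin is next.

```bash
python3 -c "
from h import *
go(507.2,-250.8,310,193)"
```

```text
t 22.75 pose [515.9 161.5 345.4] rpy [-8.9910e+01 -1.1000e-01  1.4629e+02] gap 0.699 F [ 0.   0.4 -0.2]
turn -46.7  x 10.119  y 3.536  z 39.983
```

Call:
arm_command(increments=[[0.4,[0,0,0],-9.3],[0.4,[0,0,0],-9.4],[0.6,[0,0,0],-9.3],[1,[0,0,0],-9.4],[1,[0,0,0],-9.3],[1,[0.5,0,2],0],[1,[1,0,4],0],[1,[1,0,4],0],[1,[1,0,4],0],[1,[1,0,4],0],[1,[1.05,0,4],0],[1,[1.05,0,4],0],[1,[1,0,4],0],[1,[1,0,4],0],[1,[1,0,4],0],[1,[0.5,0,2],0],[1,[0,1,0],0],[1,[0,2,0],0],[1,[0,0,0],0],[1,[0,0,0],0]])

```text
time: 25.25
tcp_pos: [508.0, -249.9, 316.8]
eef_rot: [-1.571, -0.0, -2.914]
contact_force: [0.4, -1.3, -0.5]
finger_gap: 1.001
```

```bash
python3 - <<'E'
from h import *
go(507.2,-250.8,250,193)
im,d=camera("scene"); cv2.imwrite("pics/s11.png",cv2.resize(im[160:345,140:340,::-1],None,fx=3.2,fy=3.2,interpolation=cv2.INTER_CUBIC))
E
```

```text
t 25.25 pose [ 508.  -249.9  316.8] rpy [-9.0020e+01 -1.0000e-02 -1.6694e+02] gap 1.001 F [ 0.4 -1.3 -0.5]
turn 0.1  x 0.097  y 6.678  z 0.074
```

View pics/s11.png

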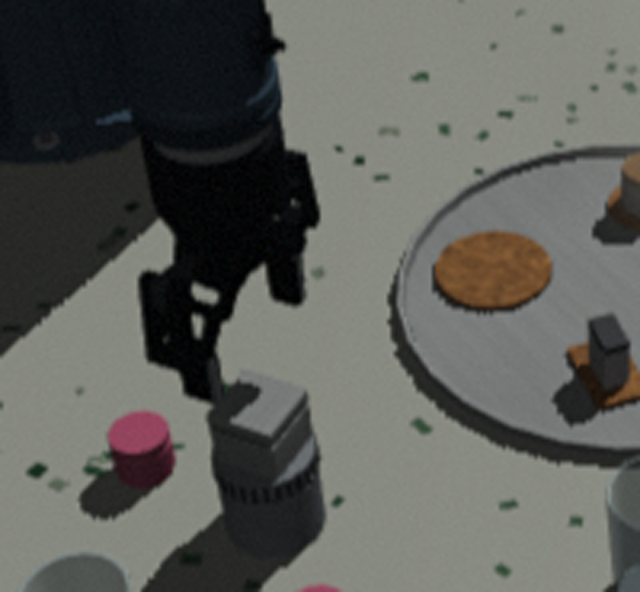

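The jaws straddle the tin along its sides and sit in line with it. I'll go down and grip.

Call:
arm_command(increments=[[1,[0.1,1.2,0.07],0],[1,[0,1.4,0],0],[1,[0,1.4,0],0],[1,[0,1.4,0],0],[1,[0,0.9,0],0],[1,[0,0.3,0],0],[0.5,[0,0,0],0],[0.3,[0,0,0],0],[0.1,[0,0,0],0],[-0.1,[0,0,0],0],[-0.5,[0,0,0],0],[-1,[0,0,0],0],[-1,[0,0,0],0],[-1,[0,0,0],0]], grip_force=35)

```text
time: 27.05
tcp_pos: [507.1, -251.8, 251.3]
eef_rot: [-1.57, 0.001, -2.915]
contact_force: [-0.3, 1.5, 5.4]
finger_gap: 0.536
```

Call:
arm_command(increments=[[-1,[0,-0.3,0],0],[-1,[0,-0.7,0],0],[-1,[0,-1.5,0],0],[-1,[0,-1.5,0],0],[-1,[0,-1.5,0],0],[-1,[0,-1.5,0],0],[-1,[0,-1,0],0],[-1,[0,0,0],0]])

```text
time: 28.05
tcp_pos: [507.1, -251.9, 331.8]
eef_rot: [-1.569, 0.001, -2.915]
contact_force: [0.8, -0.5, -1.5]
finger_gap: 0.532
```

```bash
python3 - <<'E'
from h import *
go(653,113.5,330,152)
im,d=camera("scene"); cv2.imwrite("pics/s12.png",cv2.resize(im[160:345,140:340,::-1],None,fx=3.2,fy=3.2,interpolation=cv2.INTER_CUBIC))
E
```

```text
t 28.05 pose [ 507.1 -251.9  331.8] rpy [-8.9910e+01  7.0000e-02 -1.6701e+02] gap 0.532 F [ 0.8 -0.5 -1.5]
turn 41.0  x 4.278  y 0.179  z -39.115
```

View pics/s12.png

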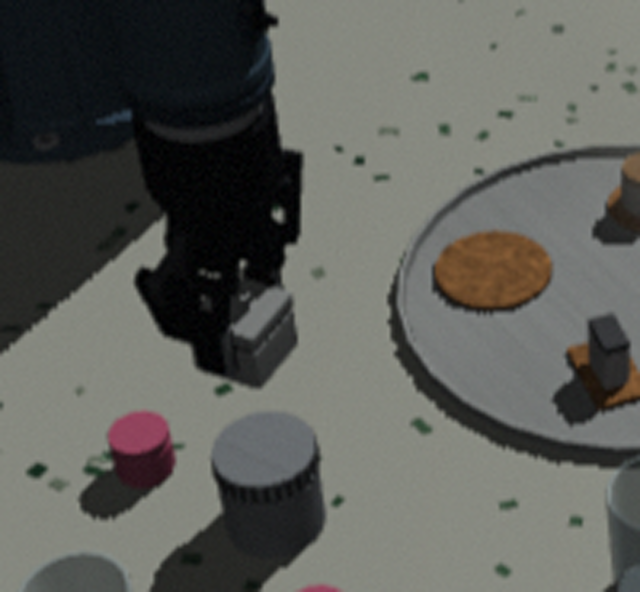

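The tin is held level and the canister is undisturbed. I'll carry it to the square mat.

Call:
arm_command(increments=[[-1,[0,0,0],8.2],[-1,[0,0,0],8.2],[-1,[0,0,0],8.2],[-1,[0,0,0],8.2],[-1,[0,0,0],8.2],[-1,[0.2,0,-1.78],0],[-1,[0.39,0,-3.56],0],[-1,[0.39,0,-3.56],0],[-1,[0.39,0,-3.56],0],[-1,[0.39,0,-3.56],0],[-1,[0.39,0,-3.56],0],[-1,[0.39,0,-3.56],0],[-1,[0.39,0,-3.55],0],[-1,[0.39,0,-3.55],0],[-1,[0.39,0,-3.55],0],[-1,[0.39,0,-3.55],0],[-1,[0.18,0,-1.78],0],[-1,[0,0,0],0]])

```text
time: 30.35
tcp_pos: [652.7, 115.1, 330.1]
eef_rot: [-1.57, -0.001, 2.656]
contact_force: [-0.1, -1.3, -1.5]
finger_gap: 0.532
```

Call:
arm_command(increments=[[-1,[0,1.5,0],0],[-1,[0,3,0],0],[-1,[0,3,0],0],[-1,[0,1.5,0],0],[-1,[0,0.5,0],0],[-1,[0,0,0],0],[-1,[0,0,0],0]])

```text
time: 31.22
tcp_pos: [653.4, 113.6, 237.1]
eef_rot: [-1.572, 0.002, 2.653]
contact_force: [0.9, -0.3, -1.4]
finger_gap: 0.534
```

```bash
python3 - <<'E'
from h import *
go(653,113.5,190.3,152)
im,d=camera("scene"); cv2.imwrite("pics/s13.png",cv2.resize(im[130:300,260:460,::-1],None,fx=3.5,fy=3.5,interpolation=cv2.INTER_CUBIC))
E
```

```text
t 31.23 pose [653.4 113.6 237.1] rpy [-9.0060e+01  1.2000e-01  1.5198e+02] gap 0.534 F [ 0.9 -0.3 -1.4]
turn -0.0  x 0.033  y 4.679  z 0.032
```

View pics/s13.png

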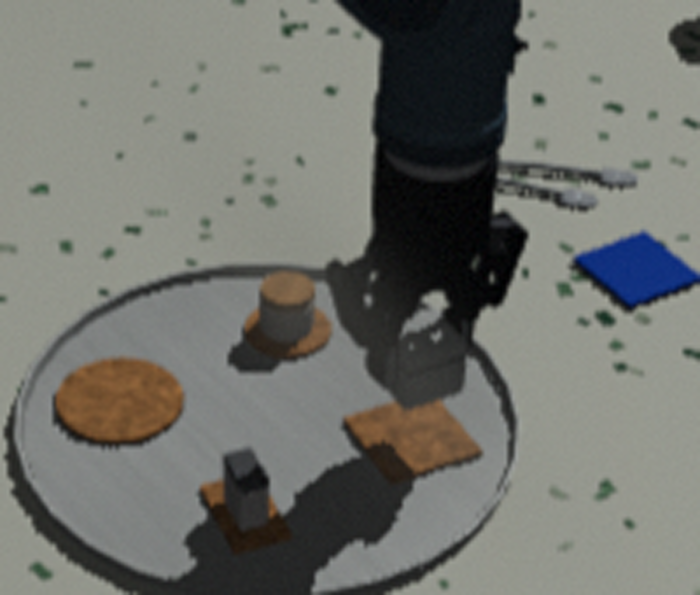

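In the picture the tin seems a little to the right of the mat's centre, so I'll check with a projected overlay before setting it down.

```bash
cat >> h.py <<'E'
def proj(cam,P):
    i=camera_info(cam); q=np.atleast_2d(P)@np.array(i["R"]).T+np.array(i["t"])
    return np.c_[q[:,0]/q[:,2]*i["fx"]+i["cx"],q[:,1]/q[:,2]*i["fy"]+i["cy"]]
def boxc(x,y,z,w,h,ang):
    a=np.radians(ang); c=np.array([[w,h],[-w,h],[-w,-h],[w,-h]])/2
    return np.c_[c[:,0]*np.cos(a)-c[:,1]*np.sin(a)+x,c[:,0]*np.sin(a)+c[:,1]*np.cos(a)+y,np.full(4,z)]
E
python3 - <<'E'
from h import *
im,d=camera("scene"); S=6; x0,y0=345,210
b=cv2.resize(im[y0:y0+70,x0:x0+75,::-1],None,fx=S,fy=S,interpolation=cv2.INTER_CUBIC)
b=cv2.convertScaleAbs(b,alpha=1.8)
def dr(P,col):
    q=((proj("scene",P)-[x0,y0]+.5)*S).astype(np.int32); cv2.polylines(b,[q],True,col,1)
sx,sy=3,-3
z=9+46.8
dr(boxc(653.4+sx,113.6+sy,z,46,46,152),(0,255,0)); dr(boxc(653.4+sx,113.6+sy,z+42,46,46,152),(0,255,255))
dr(boxc(652.2+sx,114.9+sy,9,70,70,-28),(255,0,255))
cv2.imwrite("pics/s14.png",b)
for r in regions_of("scene","tea_tin")[:1]:
    m=r["region"]; P,uv=cloud("scene",d,m); print(r["p"],m.sum(),P.mean(0),np.percentile(P,[2,98],axis=0).round(1),uv.min(0),uv.max(0))
E
```

```text
0.83 406 [665.4993732  104.42825512  86.74606596] [[643.6  83.2  61.6]
 [682.4 133.5  98.5]] [373 219] [392 245]
```

View pics/s14.png

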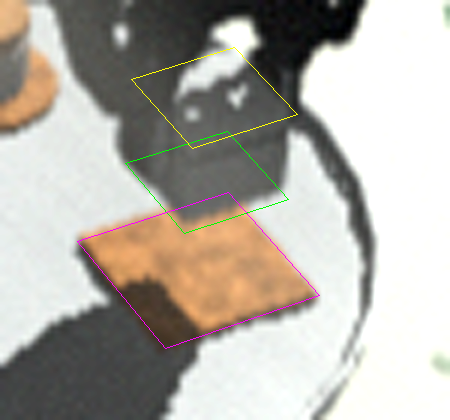

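The overlay agrees within about 3 mm, well inside the 12 mm tolerance. I'll lower the tin.

Call:
arm_command(increments=[[-1,[0,1,0],0],[-1,[0,1.5,0],0],[-1,[0,1,0],0],[-1,[0,0.5,0],0],[-1,[0,0.3,0],0],[-1,[0,0.1,0],0],[-1,[0,0.1,0],0],[-1,[0,0,0],0]])

```text
time: 32.38
tcp_pos: [653.0, 113.7, 191.0]
eef_rot: [-1.571, 0.0, 2.653]
contact_force: [0.2, -0.4, -1.8]
finger_gap: 0.53
```

Call:
arm_command(increments=[[-1,[0,0.1,0],0],[-1,[0,0,0],0],[-1,[0,0,0],0]])

```text
time: 32.75
tcp_pos: [653.1, 113.7, 190.3]
eef_rot: [-1.571, 0.001, 2.653]
contact_force: [-2.2, 0.2, 3.0]
finger_gap: 0.533
```

Contact is felt. I'll release the tin and back off.

Call:
arm_command(increments=[[0.1,[0,0,0],0],[0.2,[0,0,0],0],[0.35,[0,0,0],0],[0.5,[0,0,0],0],[0.6,[0,0,0],0],[0.6,[0,0,0],0],[0.6,[0,-1,0],0],[0.6,[0,-2,0],0],[0.6,[0,-3,0],0],[0.6,[0,-4,0],0],[0.6,[0,-4,0],0],[0.6,[0,-2,0],0],[0.6,[0,0,0],0]])

```text
time: 34.38
tcp_pos: [653.3, 113.7, 352.2]
eef_rot: [-1.573, 0.004, 2.653]
contact_force: [-0.5, 0.5, -0.8]
finger_gap: 0.797
```

```bash
python3 - <<'E'
from h import *
for c,s in (("scene",np.s_[180:345,190:440]),("top",np.s_[190:330,230:460])):
  im,d=camera(c); cv2.imwrite(f"pics/{c}15.png",cv2.resize(im[s][:,:,::-1],None,fx=3.2,fy=3.2,interpolation=cv2.INTER_CUBIC))
  for r in regions_of(c,"tea_tin")[:2]:
    P,uv=cloud(c,d,r["region"]); k=abs(P[:,2]-50)<4; t=P[k]; print(c,"tin",r["p"],len(t), t.mean(0).round(1) if len(t) else "", cv2.minAreaRect(t[:,:2].astype(np.float32)) if len(t)>3 else "")
  for r in regions_of(c,"canister")[:2]:
    P,uv=cloud(c,d,r["region"]); k=abs(P[:,2]-69)<4; t=P[k]; print(c,"can",r["p"],len(t), t.mean(0).round(1) if len(t) else "", cv2.minEnclosingCircle(t[:,:2].astype(np.float32)) if len(t)>3 else "")
go(507,-250.5,340)
E
```

```text
scene tin 0.84 266 [655.8 109.8  49.3] ((654.8314819335938, 111.09849548339844), (49.10049057006836, 48.474853515625), 60.490055084228516)
scene can 0.69 626 [ 508.9 -253.1   68.7] ((507.38861083984375, -252.36715698242188), 34.506534576416016)
top tin 0.71 4 [646.8 141.2  48.1] ((646.83740234375, 140.97476196289062), (1.424940824508667, 7.79919958114624), 66.85002899169922)
top can 0.97 557 [ 505.2 -250.1   69.3] ((505.63262939453125, -250.0872802734375), 33.06733322143555)
t 34.67 pose [652.4 113.7 347.6] rpy [-89.91  -0.17 151.99] gap 0.801 F [-0.9  0.1 -0.5]
turn 0.0  x -4.267  y 0.763  z 38.981
```

View pics/scene15.png

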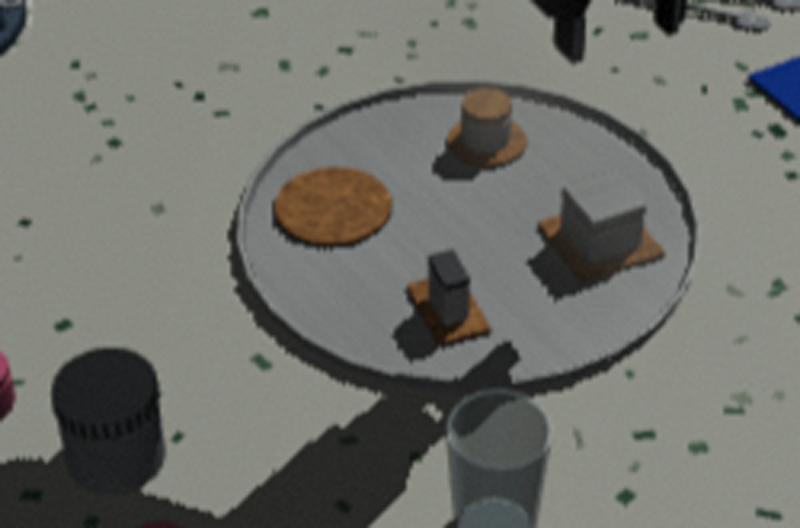

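View pics/top15.png

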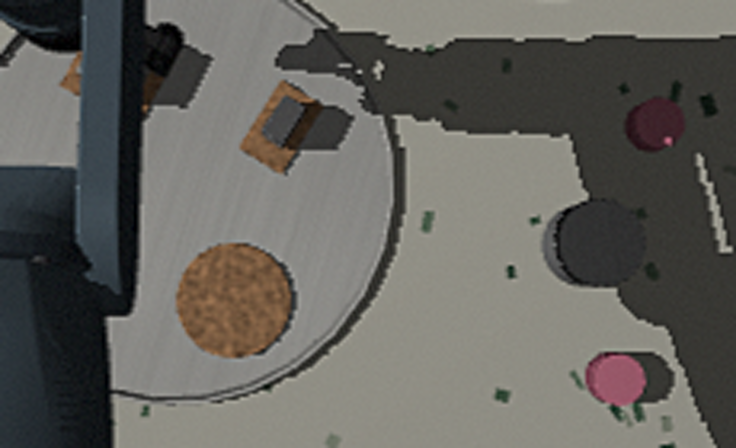

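The tin stands centred and in line: in the scene camera it is at (655,110.5) and the mat at (656,110), with an angle difference of about 1°. The canister is last, at about (506.5,-251).

Call:
arm_command(increments=[[0.6,[-0.2,0,1.9],0],[0.8,[-0.4,0,3.9],0],[1,[-0.4,0,3.9],0],[1,[-0.4,0,3.9],0],[1,[-0.45,0,3.9],0],[1,[-0.45,0,3.9],0],[1,[-0.45,0,3.9],0],[1,[-0.45,0,3.9],0],[1,[-0.45,0,3.9],0],[1,[-0.4,0,3.9],0],[1,[-0.2,0,2],0],[1,[0,1.5,0],0],[1,[0,3,0],0],[1,[0,2.5,0],0],[1,[0,1,0],0],[1,[0,0,0],0],[1,[0,0,0],0]])

```text
time: 36.8
tcp_pos: [507.7, -250.5, 270.6]
eef_rot: [-1.571, 0.002, 2.653]
contact_force: [-0.3, -0.2, 0.9]
finger_gap: 1.001
```

```bash
python3 - <<'E'
from h import *
go(506.5,-251,198,152)
im,d=camera("scene"); cv2.imwrite("pics/s16.png",cv2.resize(im[160:345,140:340,::-1],None,fx=3.2,fy=3.2,interpolation=cv2.INTER_CUBIC))
E
```

```text
t 36.8 pose [ 507.7 -250.5  270.6] rpy [-8.9990e+01  9.0000e-02  1.5202e+02] gap 1.001 F [-0.3 -0.2  0.9]
turn 0.0  x 0.086  y 7.259  z 0.102
```

View pics/s16.png

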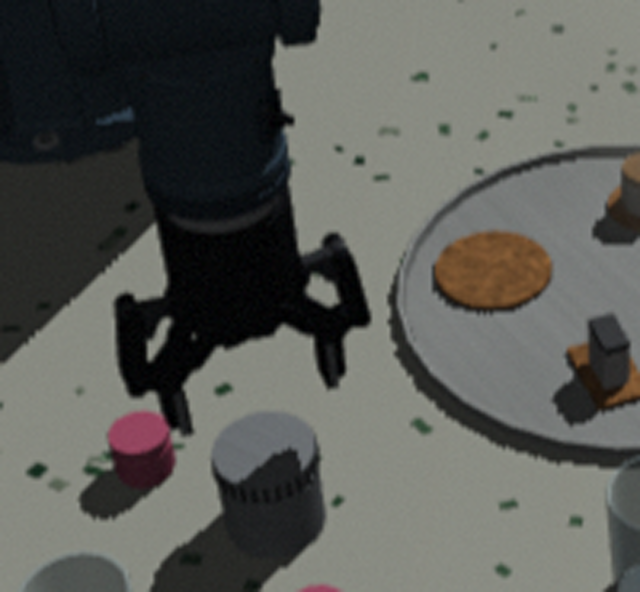

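The fingers straddle the canister, with their midpoint over the lid's centre. I'll go down to just below the lid's edge and check the force.

Call:
arm_command(increments=[[1,[0.08,1,0.1],0],[1,[0,1.2,0],0],[1,[0,1,0],0],[1,[0,0.7,0],0],[1,[0,0.5,0],0],[1,[0,0.5,0],0],[1,[0,0,0],0]], grip_force=60)

```text
time: 37.72
tcp_pos: [506.0, -251.0, 220.3]
eef_rot: [-1.571, -0.001, 2.653]
contact_force: [-0.2, 0.7, 0.3]
finger_gap: 0.996
```

```bash
python3 - <<'E'
from h import *
go(506.5,-251,198,152)
im,d=camera("scene"); cv2.imwrite("pics/s17.png",cv2.resize(im[180:345,140:290,::-1],None,fx=4,fy=3.6,interpolation=cv2.INTER_CUBIC))
E
```

```text
t 37.73 pose [ 506.  -251.   220.3] rpy [-9.0010e+01 -3.0000e-02  1.5199e+02] gap 0.996 F [-0.2  0.7  0.3]
turn -0.0  x -0.048  y 2.233  z -0.026
```

View pics/s17.png

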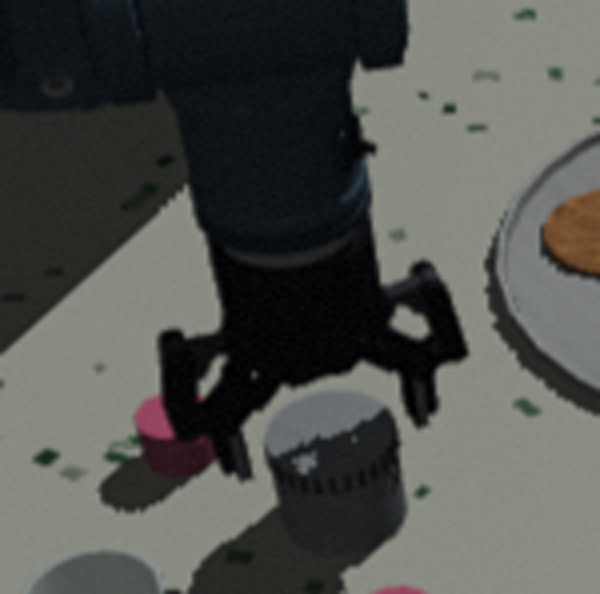

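The fingers clear both sides of the canister. I'll go down the rest and grip.

Call:
arm_command(increments=[[1,[0,0.6,0],0],[1,[0,0.8,0],0],[1,[0,0.6,0],0],[1,[0,0.2,0],0],[1,[0,0,0],0],[0.75,[0,0,0],0],[0.65,[0,0,0],0],[0.55,[0,0,0],0],[0.3,[0,0,0],0],[0,[0,0,0],0],[-1,[0,0,0],0],[-1,[0,0,0],0],[-1,[0,0,0],0]], grip_force=60)

```text
time: 39.4
tcp_pos: [506.4, -251.1, 199.4]
eef_rot: [-1.571, 0.001, 2.653]
contact_force: [0.0, 1.9, 5.3]
finger_gap: 0.76
```

Call:
arm_command(increments=[[-1,[0,-0.3,0],0],[-1,[0,-0.7,0],0],[-1,[0,-1,0],0],[-1,[0,-1.5,0],0],[-1,[0,-1.5,0],0],[-1,[0,-1.5,0],0],[-1,[0,-1.5,0],0],[-1,[0,-1,0],0],[-1,[0,0,0],0]])

```text
time: 40.52
tcp_pos: [506.3, -251.3, 289.8]
eef_rot: [-1.57, 0.002, 2.653]
contact_force: [0.5, -0.8, -3.0]
finger_gap: 0.763
```

```bash
python3 - <<'E'
from h import *
go(467.5,26,290,152)
im,d=camera("scene"); cv2.imwrite("pics/s18.png",cv2.resize(im[160:345,140:340,::-1],None,fx=3.2,fy=3.2,interpolation=cv2.INTER_CUBIC))
E
```

```text
t 40.52 pose [ 506.3 -251.3  289.8] rpy [-8.9980e+01  1.1000e-01  1.5199e+02] gap 0.763 F [ 0.5 -0.8 -3. ]
turn -0.0  x 16.445  y -0.022  z -22.660
```

View pics/s18.png

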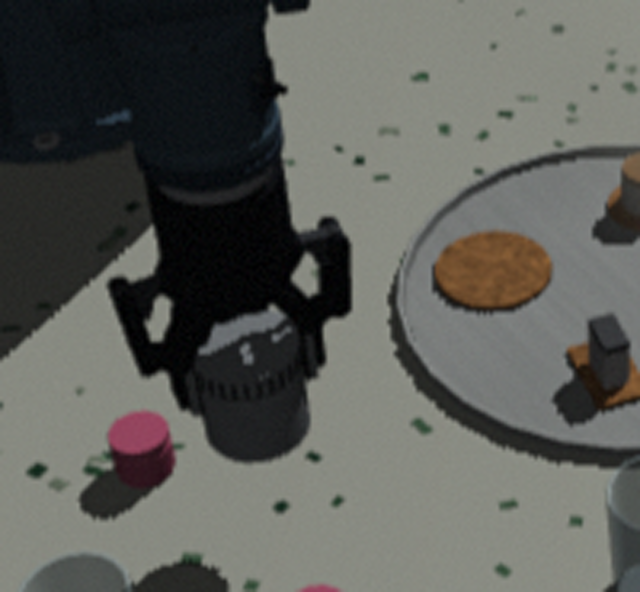

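The canister is held upright. I'll carry it to the large round mat.

Call:
arm_command(increments=[[-1,[1.03,0,-1.42],0],[-1,[2.05,0,-2.83],0],[-1,[2.05,0,-2.83],0],[-1,[2.06,0,-2.83],0],[-1,[2.06,0,-2.83],0],[-1,[2.06,0,-2.83],0],[-1,[2.06,0,-2.83],0],[-1,[2.06,0,-2.84],0],[-1,[1.02,0,-1.42],0],[-1,[0,0,0],0],[-1,[0,1,0],0],[-1,[0,1.5,0],0],[-1,[0,1.5,0],0],[-1,[0,0.5,0],0],[-1,[0,0,0],0],[-1,[0,0,0],0]])

```text
time: 42.58
tcp_pos: [467.5, 26.1, 244.0]
eef_rot: [-1.571, 0.001, 2.653]
contact_force: [0.8, -0.1, -2.9]
finger_gap: 0.759
```

```bash
python3 - <<'E'
from h import *
go(467.5,26,208.4,152)
im,d=camera("scene"); cv2.imwrite("pics/s19.png",cv2.resize(im[130:300,220:420,::-1],None,fx=3.5,fy=3.5,interpolation=cv2.INTER_CUBIC))
E
```

```text
t 42.58 pose [467.5  26.1 244. ] rpy [-9.0010e+01  4.0000e-02  1.5198e+02] gap 0.759 F [ 0.8 -0.1 -2.9]
turn -0.0  x -0.004  y 3.563  z 0.013
```

View pics/s19.png

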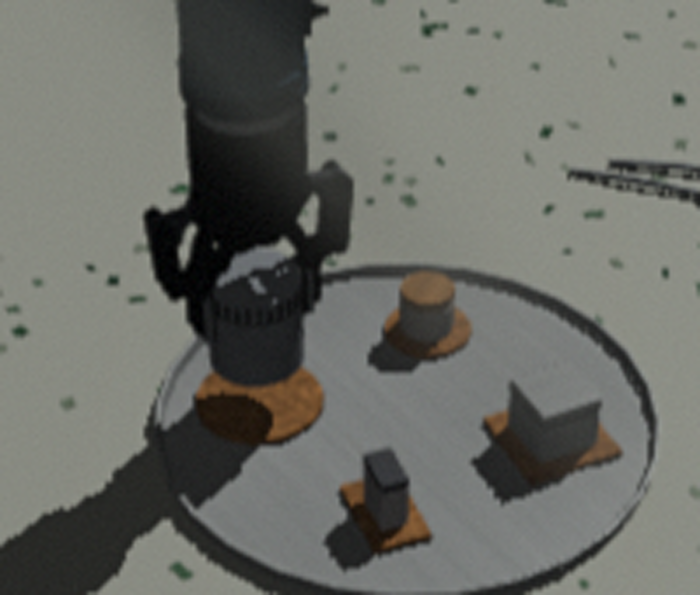

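The canister hangs upright over the large round mat. I'll lower it.

Call:
arm_command(increments=[[-1,[0,0.7,0],0],[-1,[0,1.2,0],0],[-1,[0,0.8,0],0],[-1,[0,0.4,0],0],[-1,[0,0.2,0],0],[-1,[0,0.1,0],0],[-1,[0,0.1,0],0],[-1,[0,0,0],0]])

```text
time: 43.62
tcp_pos: [467.3, 26.2, 208.8]
eef_rot: [-1.571, 0.0, 2.653]
contact_force: [-0.3, 0.1, -2.2]
finger_gap: 0.763
```

Call:
arm_command(increments=[[-1,[0,0.1,0],0],[-1,[0,0,0],0],[-1,[0,0,0],0]])

```text
time: 44.0
tcp_pos: [467.4, 26.2, 208.3]
eef_rot: [-1.571, 0.0, 2.653]
contact_force: [-3.4, 0.3, 5.9]
finger_gap: 0.766
```

Call:
arm_command(increments=[[0.55,[0,0,0],0],[0.65,[0,0,0],0],[0.75,[0,0,0],0],[0.9,[0,0,0],0],[1,[0,0,0],0],[1,[0,0,0],0],[1,[0,-0.8,0],0],[1,[0,-1.5,0],0],[1,[0,-2,0],0],[1,[0,-3,0],0],[1,[0,-4,0],0],[1,[0,-4,0],0],[1,[0,-4,0],0],[1,[0,-2,0],0],[1,[0,0,0],0]])

```text
time: 45.88
tcp_pos: [467.5, 26.2, 423.4]
eef_rot: [-1.572, 0.005, 2.653]
contact_force: [0.4, 0.1, -1.0]
finger_gap: 1.0
```

```bash
python3 - <<'E'
from h import *
go(467.5,-300,400)
E
```

```text
t 45.88 pose [467.5  26.2 423.4] rpy [-90.09   0.29 151.99] gap 1.0 F [ 0.4  0.1 -1. ]
turn 0.0  x -15.321  y 2.344  z 28.802
```

I'll swing the arm aside so both cameras see the tray, then check everything.

Call:
arm_command(increments=[[1,[-1.5,0,2.8],0],[1,[-2,0,3.7],0],[1,[-2,0,3.7],0],[1,[-2,0,3.7],0],[1,[-2,0,3.7],0],[1,[-2,0,3.7],0],[1,[-2,0,3.7],0],[1,[-1.5,0,3],0],[1,[0,0,0],0],[1,[0,0,0],0]])

```text
time: 47.12
tcp_pos: [467.9, -290.9, 419.7]
eef_rot: [-1.572, -0.002, 2.652]
contact_force: [0.5, 0.7, -0.6]
finger_gap: 0.999
```

```bash
python3 - <<'E'
from h import *
spec={"sweetener_box":("mat_oblong",49,1),"jam_pot":("mat_small_round",45,0),"tea_tin":("mat_square",51,1),"canister":("mat_large_round",79,0)}
for c,s in (("scene",np.s_[160:365,130:440]),("top",np.s_[140:340,200:520])):
  im,d=camera(c); cv2.imwrite(f"pics/{c}20.png",cv2.resize(im[s][:,:,::-1],None,fx=2.5,fy=2.5,interpolation=cv2.INTER_CUBIC))
  for l,(m,z,sq) in spec.items():
    for r in regions_of(c,l)[:4]:
      P,uv=cloud(c,d,r["region"]); t=P[abs(P[:,2]-z)<5]
      if len(t)<30: continue
      q=t[:,:2].astype(np.float32)
      print(c,l,round(r["p"],2),len(t),t.mean(0).round(1),np.round(cv2.minAreaRect(q)[0],1),np.round(cv2.minAreaRect(q)[1:][0],1),round(cv2.minAreaRect(q)[2],1))
  for l in ("glass_far","glass_side"): print(c,l,[(round(float(r["p"]),2),np.round(r["xyz"]).tolist()) for r in place_of(c,l)[:2]])
go(467.5,-300,400)
E
```

```text
scene sweetener_box 0.6 102 [606.7 -17.2  47.4] [606.3 -17. ] [20.2 33.9] 57.2
scene jam_pot 0.66 123 [517.9 158.8  43.5] [517.6 158. ] [39.3 39.6] 84.6
scene tea_tin 0.88 262 [655.1 110.1  49.3] [654.5 111.3] [46.2 49.1] 62.4
scene tea_tin 0.68 83 [607.1 -17.1  47.8] [606.3 -17. ] [20.2 33.9] 57.3
scene canister 0.57 393 [469.7  22.7  77.6] [468.7  22.3] [63.9 68.5] 6.7
scene glass_far [(0.97, [739.0, -153.0, 0.0])]
scene glass_side [(0.88, [522.0, -415.0, -1.0])]
top sweetener_box 0.65 94 [602.8 -14.1  48.5] [603.2 -14.4] [18.5 31.5] 55.9
top jam_pot 0.55 192 [515.5 161.   45. ] [516.4 161.4] [37.1 34.3] 89.0
top tea_tin 0.67 338 [651.7 113.3  50.3] [652.2 113.3] [46.2 45.6] 61.8
top canister 0.81 590 [466.   26.4  78.6] [466.   26.5] [61.2 61. ] 89.1
top glass_far [(0.68, [741.0, -154.0, -4.0])]
top glass_side [(0.67, [522.0, -410.0, -0.0])]
t 47.83 pose [ 468.1 -291.4  420.7] rpy [-90.     0.   151.99] gap 0.997 F [0.4 0.8 0.6]
turn 0.0  x -0.345  y 2.069  z 0.787
```

View pics/scene20.png

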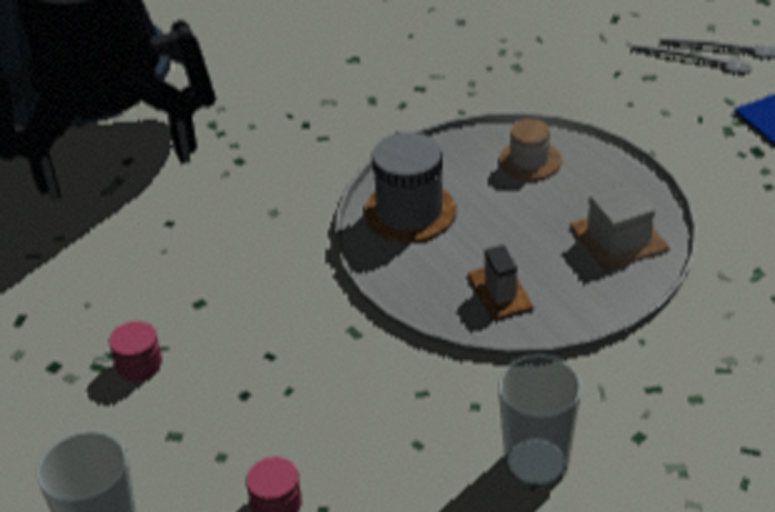

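View pics/top20.png

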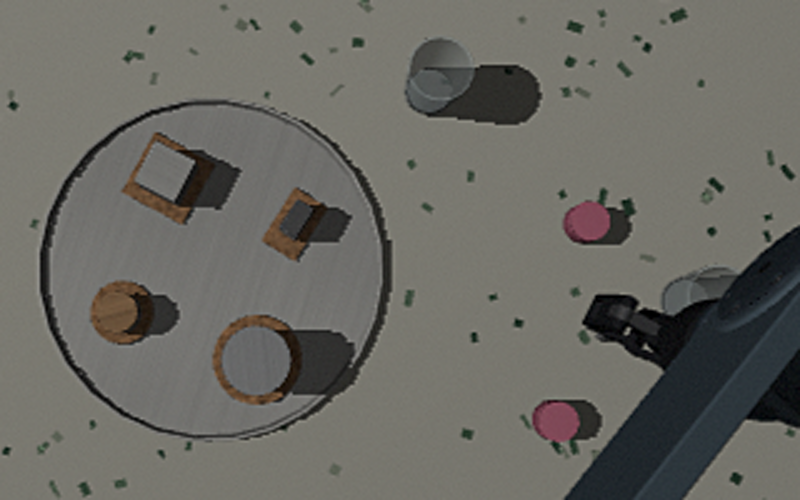

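Both views show each of the four things standing centred on its own mat, and the glasses and look-alikes have not moved. I'm handing the job in.

```bash
python3 -c "
from bench import *
print(close_job()); print(state()['time'])"
```

```text
the job is handed in; nothing more can be done
None
the job is handed in; nothing more can be done
```

I took the tower apart from the top down: sweetener box, jam pot, tea tin, then canister. Each was set upright on its matching mat, released only once contact was felt, and the job was handed in at about 48 s.

| Thing | Offset from mat centre (top camera) | Turn relative to mat |
|---|---|---|
| Sweetener box | about 1.5 mm | about 1° (top camera), 2° (scene camera) |
| Jam pot | about 1.5 mm | – |
| Tea tin | about 1.5 mm | under 1° (top camera), 2–3° (scene camera) |
| Canister | about 1 mm | – |

- **Upright and undisturbed:** the measured top heights fit upright placing. The glasses read within the network's error of their starting places, and the pink pots and the blue mat look-alike look unmoved in the pictures.
- **Robot clear:** the gripper was open and clear of everything, with no contact force beyond sensor noise.
- **One disagreement:** the two cameras differ by a steady 3–4 mm. Comparing thing and mat within the scene camera gives offsets of up to about 5 mm (the canister), still inside the 12 mm limit.

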